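# Twist the red spice cup down into the grinder base

### The job

Pick up the spice cup with the red lid by the bar on its lid and set it in the socket of the round grinder base with that bar in line with the two white rim marks. Then, pressing lightly, twist it clockwise (seen from above) to the red rim marks, following it down until it bottoms out, and let go. Leave the cup with the blue lid where it stands.

Things in the scene. Friction and masses are not known exactly. Their poses are not given: they have to be found in the camera images.
- red_cup: Loose steel cup (mm), 0.2-0.4 kg, 106 high, black collar (80 wide, z 53-57), red lid to z 78 with a red bar grip on top: 48 long (x), 20 wide (y), z 78-106; grip it across y, TCP at z 101. Below, a cone (50 wide at z 10, 68 at z 45) on two black feet with an 18 wide slot between them along x. Origin: centre of the underside, z up; alike after half a turn.
- blue_cup: A second cup of exactly the same shape but with a blue lid, standing on the worktop; not to be used. Origin: centre of its underside.
- grinder_base: Fixed white round motor base (mm), 120 wide, 70 high, black top rim. Origin: centre of its underside, z up. Conical socket in the top, 78 wide at the mouth, 54 below. Two white rim marks on its x axis (+x, -x), two red ones 65 deg clockwise from above. A cup set in with its x along the base's x (14 deg, 5 mm slack) stands with its underside at z 30; bottomed out at z 18.
- drive (a joint): Turn (rad, clockwise from above) of the steel plate in the socket, 0 at start, 0.9 at the stop. Its upright tongue (40x8x8 mm, along the base's x at 0) enters the cup's slot; after 0.25 of slack the cup turns it against 0.3 N m of steady friction, and it screws down 13.3 mm per rad, 12 mm in all; move the hand down with it. A push under 20 N without turning does nothing.

How it is judged:
By the outcome, as a careful person would: the job done as asked, in the order asked, and still so for the second after the job is handed in, with the robot touching nothing.
It also fails if it takes over 48 s, if anything falls off the work surface, if the arm or the gripper's body presses on something with over 40 N, if the wrist force passes 120 N, or if a joint passes its speed limit or range.

### The arm

A 7-joint arm with a two-finger parallel gripper is mounted at the origin on a cart in front of the work surface, level with it; the furniture and walls round the work are solid. World frame = base frame: x ahead of the robot, y to its left, z up, the work surface at z = 0. Lengths are in m, angles in rad, forces in N, time in s.
With the tool pointing down it reaches from about 0.4 to 0.85 m from the base axis. Payload 4.5 kg.
Tool frame: the origin (TCP) lies between the finger pads, 19 mm behind the fingertips; this is the grasp point; z points along the fingers, y is the line along which they close (so a half turn about z gives the same grasp; the last joint's range is limited). The gripper opens to 88 mm and grips with 3 to 60 N. Pads are 18 mm wide; open, the fingers measure 123 mm over their backs; the gripper's body (75 mm by 187 mm) begins 45 mm behind the grasp point.
Start: joints at [-1.285, 0.689, -0.195, 1.565, 0.157, 0.902, -0.215], TCP at [0.156, 0.605, 0.257] pointing down, gripper open.
Joint ranges: [-3.01, 3.01], [-0.46, 2.08], [-1.47, 1.51], [0.13, 2.56], [-1, 4.14], [0.04, 2.09], [-2.66, 2.66]. Speed limits (rad/s): [2.57, 2.57, 3.14, 3.14, 3.14, 3.14, 3.14].

### API

Orientations are given as a unit quaternion [x, y, z, w].
In Python, from plant import * gives the robot as it stands.
- The arm moves only by the tool send_rows, never from a script. Its argument "targets" is a list of rows, each a list of 2 entries, a list of its own where there are three numbers: the shift along the tool's x, y, z in units of 0.3 m (1.0 is 0.3 m), then the turn, a rotation vector about the tool's x, y, z in units of pi rad (1.0 is pi rad). A call has 1 to 12 rows; each row is the pose to reach, as a shift and turn from the pose commanded when the call began, along the tool's axes at that moment, turning the shorter way round; what a row does not reach only later rows make up. A row lasts 1/8 s, in which the tool goes at most 62.5 mm and 10.7 degrees, less where a joint would pass 70% of its speed; a pose out of reach is approached as far as the arm can. A call with a number of a shift or a turn outside -1 to 1 is refused whole. A call with a gripper value outside its range is refused whole. "fingers" is the opening, from 0 (shut) to 1 (fully open), set as the call begins (left out, the last holds). The fingers move at their own pace and stop on an object; "newtons" is the grip in N (left out, the last holds). Time passes only in rows, so rows that repeat a pose let the fingers close. It gives the time, the measured TCP pose, the force, the opening and the grip force at its end, in the units of the state.
- get_state(): the state, without advancing time (a new reading comes with each control period).
- snapshot(name): name is "side" or "top"; returns a dict with "img" (420x560x3 uint8, blue, green, red), "fx", "fy", "cx", "cy" (pixels), "cam_to_world" (4x4, takes a point from camera to world coordinates). Camera axes: x right, y down, z forward; pixel columns grow to the right and rows downward; lengths in m; the calibration is good to about 2 mm. A picture is of the moment at which its call begins. There is no depth.
- finish_job(): hands the job in; it is judged then, once.
The state is a dict: "clock": time; "q": joint angles; "qd": joint speeds; "joint_torque": joint torques, N m; "tool_pos": TCP position; "eef_rot": TCP orientation; "contact_force": force on the tool from outside, world axes, zero at the start; "moment": the same for the moment, N m; "opening": opening from 0.0 (shut) to 1.0 (fully open); "finger_force": force on a finger pad.
Only numpy, scipy, OpenCV 4.12 (cv2) and the standard library are available. Lean on these libraries where they do the work, as an engineer would, in place of code of your own. Each camera call takes 0.05 s, during which the arm holds its last target. There are 200 camera calls.

## Working session

There is one attempt and no reset: what is moved stays moved. The work goes in short steps, Python scripts to look and compute and a tool call to move; the robot and the scene stay as the last step left them, time stands still between calls to the robot, and variables do not carry over. Pictures are saved under pics/ and viewed, at most 10 in all, crops included, and the job is handed in when it is done.

Besides the shell and the picture viewer there is one more tool, called after "Emit:" as name(argument=value, ...) on one line, values as JSON. send_rows: Moves the arm, as the interface text tells. Its arguments: {"type":"object","properties":{"targets":{"type":"array"},"fingers":{"type":"number"},"newtons":{"type":"number"}},"required":["targets"]}

```bash
mkdir -p pics; ls; python3 - <<'E'
from plant import *
import cv2
s=get_state(); print({k:np.round(v,3) if 0 else v for k,v in s.items()})
for n in("side","top"):
    d=snapshot(n); cv2.imwrite(f"pics/{n}0.png",d["img"]); print(n,d["fx"],d["fy"],d["cx"],d["cy"],d["cam_to_world"])
E
```

```text
pics
{'clock': 0.0, 'q': array([-1.28519638,  0.6899824 , -0.19450963,  1.56637074,  0.15728385,
        0.90249622, -0.2151153 ]), 'qd': array([ 3.74578091e-04, -2.04581380e-05,  5.91056850e-04, -4.45746614e-04,
        2.05265952e-04,  3.10409502e-04, -2.10222164e-03]), 'joint_torque': array([-6.94491223e-05, -5.27542162e+01, -1.26730118e+00, -1.53430760e+01,
       -5.26935572e-02,  6.46844477e-03,  1.67707681e-04]), 'tool_pos': array([0.15560938, 0.6046846 , 0.25660376]), 'eef_rot': array([ 1.25538311e-01,  9.92088333e-01, -9.31870911e-04, -5.39546999e-05]), 'contact_force': array([ 0.14413971, -0.01275961,  0.06727056]), 'moment': array([ 0.0135809 , -0.00721907, -0.02226801]), 'finger_force': 0.0, 'opening': 0.9988184802904454}
side 529.5145145518884 529.5145145518884 273.9457970297131 206.81666026987662 [[ 0.82505796 -0.28114695  0.49013851 -0.13935464]
 [-0.56501931 -0.40173949  0.72066536 -0.87681792]
 [-0.00570488 -0.87152841 -0.49031182  0.6537682 ]
 [ 0.          0.          0.          1.        ]]
top 414.2453040699697 414.2453040699697 272.7856260548139 205.35167260799938 [[ 0.00121686 -0.98949756  0.14454447  0.30700552]
 [-0.99963982  0.0026715   0.02670364 -0.01370949]
 [-0.02680934 -0.14452491 -0.98913791  0.95340161]
 [ 0.          0.          0.          1.        ]]
```

View pics/side0.png

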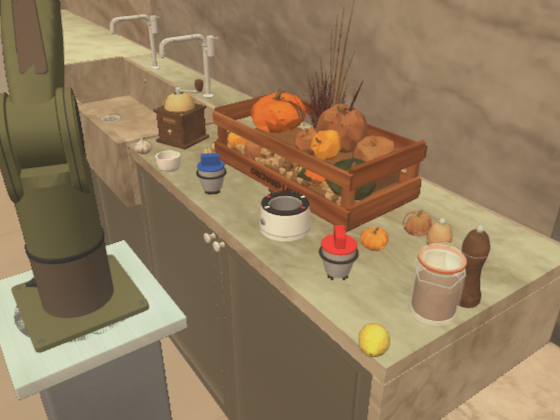

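View pics/top0.png

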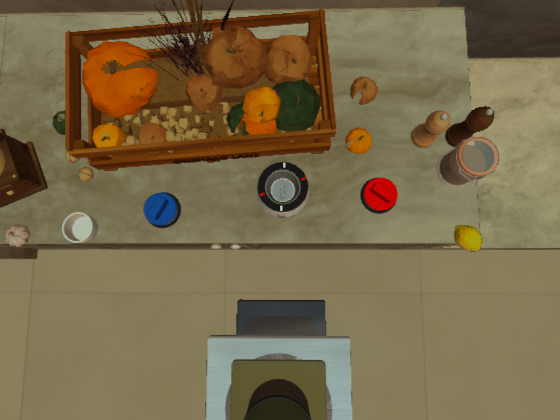

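The side view shows the red cup at about (339,255), the base at (285,215) and the blue cup at (210,172). In the top view the base is at (283,185), with white marks at (284,165) and (281,208) and red marks at (262,193) and (303,180). The red cup is at (380,195), and the blue cup is at (161,210).

```bash
cat > h.py <<'E'
from plant import *
import cv2, numpy as np
def ray(d,u,v):
    T=d["cam_to_world"]; r=np.array([(u-d["cx"])/d["fx"],(v-d["cy"])/d["fy"],1.]); return T[:3,3],T[:3,:3]@r
def onz(d,u,v,z):
    o,r=ray(d,u,v); return o+r*(z-o[2])/r[2]
def proj(d,p):
    T=np.linalg.inv(d["cam_to_world"]); c=T[:3,:3]@p+T[:3,3]; return d["fx"]*c[0]/c[2]+d["cx"],d["fy"]*c[1]/c[2]+d["cy"]
def blobs(m,amin=3):
    n,l,st,c=cv2.connectedComponentsWithStats(m.astype(np.uint8)); return [(st[i,4],c[i].round(1),l==i) for i in range(1,n) if st[i,4]>=amin]
E
python3 - <<'E'
from h import *
d=snapshot("top"); im=d["img"]; hsv=cv2.cvtColor(im,cv2.COLOR_BGR2HSV); h,s,v=[hsv[...,i].astype(int) for i in range(3)]
red=((h<6)|(h>174))&(s>180)&(v>90)
roi=np.zeros_like(red); roi[155:225,245:410]=1
for a,c,m in blobs(red&roi):
    print("red",a,c,onz(d,*c,.07)[:2].round(4),onz(d,*c,.078)[:2].round(4))
    if a>300: print(np.percentile(v[m],[2,10,20,50,80,98])); print(cv2.minEnclosingCircle(np.argwhere(m)[:,::-1].astype(np.float32)))
w=(s<60)&(v>150)&roi
for a,c,m in blobs(w): print("white",a,c,onz(d,*c,.07)[:2].round(4))
dk=(v<60)&roi; dk[:,320:]=0
for a,c,m in blobs(dk,50):
    cn=np.argwhere(m)[:,::-1].astype(np.float32); e=cv2.minEnclosingCircle(cn); print("dark",a,c,e,onz(d,*e[0],.07))
a=cv2.resize(im[150:225,250:330],None,fx=5,fy=5,interpolation=cv2.INTER_CUBIC);b=cv2.resize(im[170:220,355:405],None,fx=7.5,fy=7.5,interpolation=cv2.INTER_CUBIC)
cv2.imwrite("pics/c1.png",np.hstack([a,b]))
E
```

```text
red 12 [303.1 178.1] [ 0.4958 -0.0557] [ 0.494  -0.0553]
red 873 [380.2 193.8] [ 0.4606 -0.2208] [ 0.4592 -0.2189]
[107.44 130.   174.   200.   201.   202.  ]
((380.28704833984375, 193.76095581054688), 16.968753814697266)
red 13 [262.  193.8] [0.4615 0.0335] [0.4601 0.0331]
white 8 [283.5 164.5] [ 0.5263 -0.0132]
white 4 [285.5 179. ] [ 0.4939 -0.0174]
white 16 [273.2 183.9] [0.4832 0.0093]
white 8 [291.1 183.1] [ 0.4848 -0.0296]
white 6 [271.3 192.2] [0.4649 0.0134]
white 5 [292.6 193.6] [ 0.4617 -0.0327]
white 5 [274.4 197.6] [0.453  0.0067]
white 4 [289.5 198.2] [ 0.4516 -0.0259]
white 10 [280.5 208. ] [ 0.4303 -0.0065]
dark 877 [282.3 186.2] ((282.3895568847656, 186.549072265625), 25.228355407714844) [ 0.47725808 -0.0106487   0.07      ]
dark 53 [295.9 188. ] ((294.0, 189.5), 9.708344459533691) [ 0.47065896 -0.0357656   0.07      ]
```

View pics/c1.png

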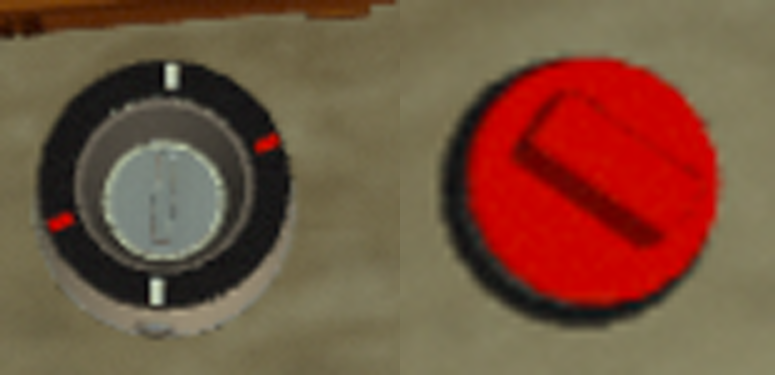

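The crop shows the white marks near vertical in the image, about -4° world yaw. The bar's dark lower-left side runs along the image diagonal, about 55° yaw. Next I'll refine the bar yaw and check the crate height beside the base.

```bash
python3 - <<'E'
from h import *
d=snapshot("top"); im=d["img"]; hsv=cv2.cvtColor(im,cv2.COLOR_BGR2HSV).astype(int); h,s,v=[hsv[...,i] for i in range(3)]
yy,xx=np.mgrid[:420,:560]
m=(np.hypot(xx-380.3,yy-193.8)<14)&(v<165)
p=np.argwhere(m)[:,::-1].astype(np.float32)
r=cv2.fitLine(p,cv2.DIST_HUBER,0,.01,.01).ravel(); print(len(p),r)
a=onz(d,r[2]-8*r[0],r[3]-8*r[1],.09);b=onz(d,r[2]+8*r[0],r[3]+8*r[1],.09); e=(a-b)[:2]; print("yaw",np.degrees(np.arctan2(e[1],e[0])),"mid side face",(a+b)[:2]/2)
for u,w in((383.5,191.3),): print("bar top",onz(d,u,w,.106))
S=snapshot("side"); g=S["img"]
hsv=cv2.cvtColor(g,cv2.COLOR_BGR2HSV).astype(int); red=((hsv[...,0]<6)|(hsv[...,0]>174))&(hsv[...,1]>180)&(hsv[...,2]>90); red[:,:320]=0;red[:,360:]=0
for A,c,mm in blobs(red,50): q=np.argwhere(mm); print(A,c,q.min(0),q.max(0))
print("proj lid c,bar top c",proj(S,np.array([.4592,-.2189,.078])),proj(S,np.array([.4592,-.2189,.106])), "base rim c",proj(S,np.array([.4785,-.0105,.07])))
# place crops for viewing: crate region both views
A=cv2.resize(g[90:270,200:430],None,fx=3.4,fy=3.33)
cv2.imwrite("pics/c2.png",A)
E
```

```text
101 [  0.7672379   0.6413626 378.7851    194.68054  ]
yaw 48.53287693337344 mid side face [ 0.45525148 -0.21307852]
bar top [ 0.45952281 -0.21932721  0.106     ]
663 [338.9 242. ] [225 322] [254 356]
proj lid c,bar top c (np.float64(337.1911181210323), np.float64(241.72267899099734)) (np.float64(337.94751453626185), np.float64(229.71367162589854)) base rim c (np.float64(284.24898413765203), np.float64(201.15598595194928))
```

View pics/c2.png

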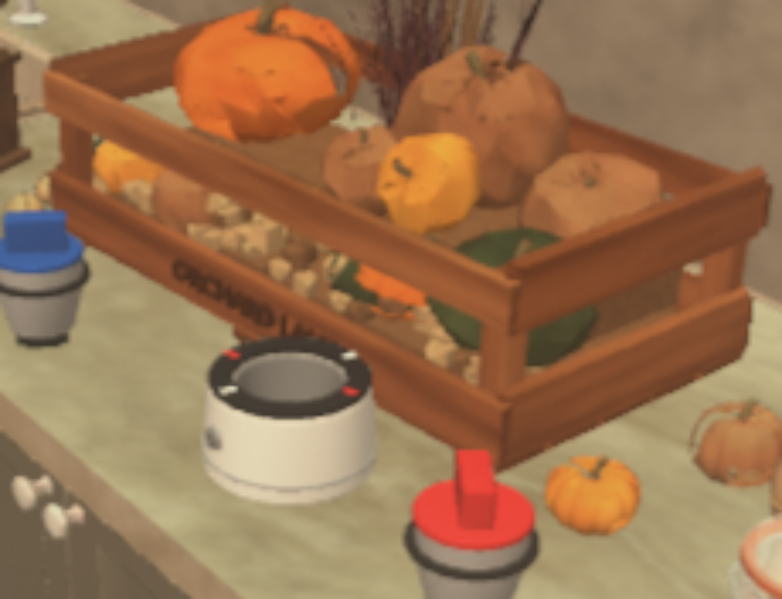

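The crop shows the crate's near corner beside the base: bottom at side pixel (347,230), top rim at (348,170). The red bar is seen nearly end-on, which fits about 55° yaw.

```bash
python3 - <<'E'
from h import *
S=snapshot("side");d=snapshot("top")
p=onz(S,347,230.5,0);print("crate corner",p)
for z in(.1,.12,.14,.16,.18): print(z,proj(S,p*[1,1,0]+[0,0,z]),proj(d,p*[1,1,0]+[0,0,z]))
# big pumpkin / yellow / brown tops
from scipy.spatial.transform import Rotation as R
s=get_state();Rt=R.from_quat(s["eef_rot"])
print(s["tool_pos"],Rt.as_matrix().round(3))
for t in([.45,.2,.26],[.459,-.219,.2]): print((Rt.inv().apply(np.array(t)-s["tool_pos"])/.3).round(3))
x=Rt.as_matrix()[:,0];psi=np.degrees(np.arctan2(x[1],x[0]));print(psi,(psi-55.5)/180)
E
```

```text
crate corner [ 0.59003356 -0.10629552  0.        ]
0.1 (np.float64(349.7694225481689), np.float64(192.51374221332503)) (np.float64(327.12666907056126), np.float64(131.67809771294867))
0.12 (np.float64(350.35105423038686), np.float64(184.53590183925905)) (np.float64(328.11521315856277), np.float64(128.60104373499883))
0.14 (np.float64(350.9424800812615), np.float64(176.4237216131385)) (np.float64(329.1501535290761), np.float64(125.379571447944))
0.16 (np.float64(351.543949589223), np.float64(168.1737794743488)) (np.float64(330.2348350167247), np.float64(122.00326934175746))
0.18 (np.float64(352.15572078894684), np.float64(159.78253613933006)) (np.float64(331.3729318904126), np.float64(118.46070047206409))
[0.15567641 0.6052063  0.25724241] [[-0.968  0.249 -0.   ]
 [ 0.249  0.968 -0.   ]
 [-0.    -0.    -1.   ]]
[-1.287 -1.064 -0.009]
[-1.664 -2.409  0.192]
165.5751946267289 0.6115288590373827
```

Emit:
send_rows(targets=[[[-0.17,-0.09,0],[0,0,0.035]],[[-0.34,-0.18,0],[0,0,0.07]],[[-0.5,-0.27,0],[0,0,0.105]],[[-0.66,-0.35,0],[0,0,0.14]],[[-0.82,-0.44,0],[0,0,0.17]],[[-0.97,-0.52,0],[0,0,0.2]],[[-0.97,-0.52,0],[0,0,0.2]]], fingers=0.7)

```text
clock: 1.23
tool_pos: [0.4027, 0.3775, 0.2575]
eef_rot: [0.43, 0.903, -0.001, 0.002]
contact_force: [-0.3, 1.1, -1.2]
opening: 0.699
finger_force: 0.0
```

```bash
cat >> h.py <<'E'
from scipy.spatial.transform import Rotation as R
def plan(*ts):
    s=get_state();Rt=R.from_quat(s["eef_rot"]);x=Rt.as_matrix()[:,0];psi=np.degrees(np.arctan2(x[1],x[0]))
    print("t",round(s["clock"],2),"pos",s["tool_pos"].round(4),"psi",round(psi,2),"q7",s["q"][6].round(2),"tilt",Rt.as_matrix()[:2,2].round(3),"F",s["contact_force"].round(1),"M",s["moment"].round(2),"op",round(s["opening"],3),"ff",s["finger_force"])
    for t in ts:
        print(t,"shift",(Rt.inv().apply(np.array(t[:3])-s["tool_pos"])/.3).round(3),"turn",(((psi-t[3]+180)%360-180)/180).round(3))
E
python3 -c "
from h import *
plan((.47,.1,.25,100),(.459,-.219,.19,55.5))"
```

```text
t 1.23 pos [0.4027 0.3775 0.2575] psi 129.05 q7 -0.2 tilt [ 0.003 -0.002] F [-0.3  1.1 -1.2] M [-0.05  0.05 -0.01] op 0.699 ff 0.0
(0.47, 0.1, 0.25, 100) shift [-0.86  -0.408  0.028] turn 0.161
(0.459, -0.219, 0.19, 55.5) shift [-1.662 -1.107  0.23 ] turn 0.409
```

Emit:
send_rows(targets=[[[-0.17,-0.08,0],[0,0,0.03]],[[-0.34,-0.16,0],[0,0,0.06]],[[-0.51,-0.24,0.01],[0,0,0.09]],[[-0.68,-0.32,0.02],[0,0,0.125]],[[-0.86,-0.41,0.03],[0,0,0.16]],[[-0.86,-0.41,0.03],[0,0,0.16]]])

```text
clock: 1.98
tool_pos: [0.4688, 0.1002, 0.2484]
eef_rot: [0.641, 0.768, -0.001, 0.001]
contact_force: [0.2, 0.4, 1.0]
opening: 0.703
finger_force: 0.0
```

```bash
python3 -c "
from h import *
plan((.466,-.1,.23,72),(.459,-.219,.16,55.5))"
```

```text
t 1.98 pos [0.4688 0.1002 0.2484] psi 100.31 q7 -0.08 tilt [ 0.    -0.002] F [0.2 0.4 1. ] M [ 0.01  0.06 -0.03] op 0.703 ff 0.0
(0.466, -0.1, 0.23, 72) shift [-0.655 -0.128  0.063] turn 0.157
(0.459, -0.219, 0.16, 55.5) shift [-1.04  -0.222  0.297] turn 0.249
```

Emit:
send_rows(targets=[[[-0.18,-0.03,0],[0,0,0.04]],[[-0.36,-0.07,0.02],[0,0,0.09]],[[-0.54,-0.11,0.04],[0,0,0.13]],[[-0.72,-0.15,0.1],[0,0,0.17]],[[-0.9,-0.2,0.2],[0,0,0.22]],[[-1.0,-0.21,0.28],[0,0,0.25]],[[-1.0,-0.21,0.28],[0,0,0.25]]])

```text
clock: 2.85
tool_pos: [0.4624, -0.2022, 0.163]
eef_rot: [0.884, 0.467, -0.001, -0.001]
contact_force: [-0.2, 1.5, -0.1]
opening: 0.696
finger_force: 0.0
```

```bash
python3 -c "
from h import *
plan((.4592,-.219,.14,55.5),(.4592,-.219,.101,55.5))
d=snapshot('side');cv2.imwrite('pics/s3.png',cv2.resize(d['img'][120:300,250:430],None,fx=3.3,fy=3.3))"
```

```text
t 2.85 pos [ 0.4624 -0.2022  0.163 ] psi 55.73 q7 -0.03 tilt [-0.002  0.001] F [-0.2  1.5 -0.1] M [-0.03  0.12 -0.02] op 0.696 ff 0.0
(0.4592, -0.219, 0.14, 55.5) shift [-0.052  0.023  0.077] turn 0.001
(0.4592, -0.219, 0.101, 55.5) shift [-0.052  0.023  0.207] turn 0.001
```

View pics/s3.png

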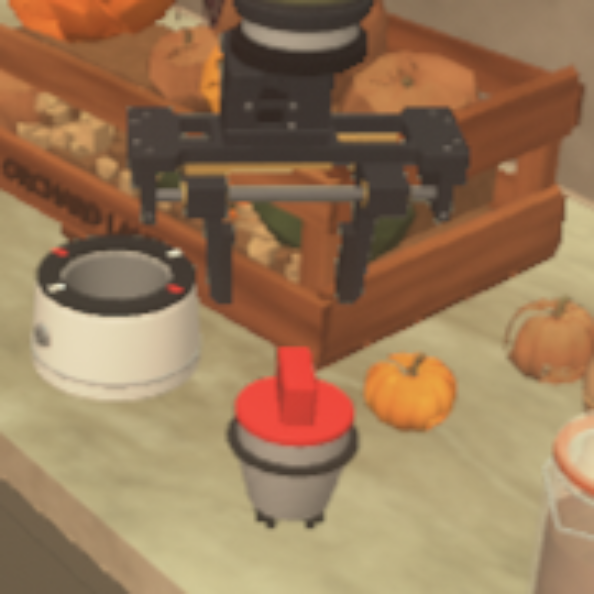

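The open gripper is above the cup, square to the end-on bar (crop (295,385)), with the fingers at crop (220,270) and (350,270). Descending.

Emit:
send_rows(targets=[[[-0.05,0.023,0.06],[0,0,0]],[[-0.05,0.023,0.12],[0,0,0]],[[-0.05,0.023,0.17],[0,0,0]],[[-0.05,0.023,0.205],[0,0,0]],[[-0.05,0.023,0.205],[0,0,0]],[[-0.05,0.023,0.205],[0,0,0]]])

```text
clock: 3.65
tool_pos: [0.46, -0.2181, 0.1033]
eef_rot: [0.884, 0.468, 0.0, 0.0]
contact_force: [0.4, -0.3, -0.3]
opening: 0.699
finger_force: 0.0
```

Emit:
send_rows(targets=[[[0,0,0],[0,0,0]],[[0,0,0],[0,0,0]],[[0,0,0],[0,0,0]],[[0,0,0],[0,0,0]],[[0,0,0],[0,0,0]],[[0,0,0],[0,0,0]],[[0,0,0],[0,0,0]],[[0,0,0],[0,0,0]]], fingers=0, newtons=45)

```text
clock: 4.65
tool_pos: [0.4599, -0.2184, 0.1029]
eef_rot: [0.884, 0.468, 0.0, 0.0]
contact_force: [0.5, -1.3, 0.5]
opening: 0.226
finger_force: 44.7
```

```bash
python3 -c "
from h import *
plan((.4592,-.219,.101,55.5),(.4592,-.219,.24,55.5))"
```

```text
t 4.65 pos [ 0.4599 -0.2184  0.1029] psi 55.77 q7 0.01 tilt [ 0. -0.] F [ 0.5 -1.3  0.5] M [-0.26 -0.1   0.01] op 0.226 ff 44.70700717996806
(0.4592, -0.219, 0.101, 55.5) shift [-0.003 -0.001  0.006] turn 0.002
(0.4592, -0.219, 0.24, 55.5) shift [-0.003 -0.001 -0.457] turn 0.002
```

Emit:
send_rows(targets=[[[0,0,-0.05],[0,0,0]],[[0,0,-0.15],[0,0,0]],[[0,0,-0.28],[0,0,0]],[[0,0,-0.4],[0,0,0]],[[0,0,-0.46],[0,0,0]],[[0,0,-0.46],[0,0,0]]])

```text
clock: 5.4
tool_pos: [0.4599, -0.2183, 0.2425]
eef_rot: [0.884, 0.468, 0.001, 0.001]
contact_force: [0.0, -0.6, -3.1]
opening: 0.221
finger_force: 44.7
```

```bash
python3 -c "
from h import *
plan((.4785,-.0105,.2,176))"
```

```text
t 5.4 pos [ 0.4599 -0.2183  0.2425] psi 55.78 q7 -0.04 tilt [ 0.002 -0.001] F [ 0.  -0.6 -3.1] M [-0.03  0.12 -0.01] op 0.221 ff 44.69630946870893
(0.4785, -0.0105, 0.2, 176) shift [ 0.608 -0.338  0.141] turn -0.668
```

Emit:
send_rows(targets=[[[0.03,-0.02,0],[0,0,-0.04]],[[0.08,-0.04,0],[0,0,-0.095]],[[0.14,-0.07,0],[0,0,-0.15]],[[0.2,-0.11,0],[0,0,-0.205]],[[0.26,-0.14,0],[0,0,-0.26]],[[0.32,-0.18,0],[0,0,-0.315]],[[0.38,-0.21,0],[0,0,-0.37]],[[0.44,-0.24,0],[0,0,-0.425]],[[0.5,-0.28,0],[0,0,-0.48]],[[0.55,-0.31,0],[0,0,-0.535]],[[0.59,-0.33,0.04],[0,0,-0.59]],[[0.608,-0.338,0.08],[0,0,-0.63]]])

```text
clock: 6.9
tool_pos: [0.4775, -0.0096, 0.2158]
eef_rot: [0.091, 0.996, 0.0, -0.001]
contact_force: [0.8, -0.9, -3.1]
opening: 0.223
finger_force: 44.7
```

Emit:
send_rows(targets=[[[0,0,0.02],[0,0,-0.038]],[[0,0,0.04],[0,0,-0.038]],[[0,0,0.04],[0,0,-0.038]],[[0,0,0.04],[0,0,-0.038]]])

```text
clock: 7.4
tool_pos: [0.4784, -0.0105, 0.2049]
eef_rot: [0.035, 0.999, -0.0, -0.0]
contact_force: [0.3, 0.4, -3.6]
opening: 0.225
finger_force: 44.7
```

```bash
python3 - <<'E'
from h import *
plan((.4785,-.0105,.15,176),(.4785,-.0105,.133,176))
d=snapshot("top"); im=d["img"]; S=snapshot("side")
a=cv2.resize(im[140:230,235:335],None,fx=4,fy=4,interpolation=cv2.INTER_CUBIC);b=cv2.resize(S["img"][140:230,235:335],None,fx=4,fy=4,interpolation=cv2.INTER_CUBIC)
cv2.imwrite("pics/c4.png",np.hstack([a,b]))
E
```

```text
t 7.4 pos [ 0.4784 -0.0105  0.2049] psi 175.94 q7 1.04 tilt [-0. -0.] F [ 0.3  0.4 -3.6] M [-0.02  0.01  0.  ] op 0.225 ff 44.696456445381045
(0.4785, -0.0105, 0.15, 176) shift [-0.     0.     0.183] turn -0.0
(0.4785, -0.0105, 0.133, 176) shift [-0.    0.    0.24] turn -0.0
```

View pics/c4.png

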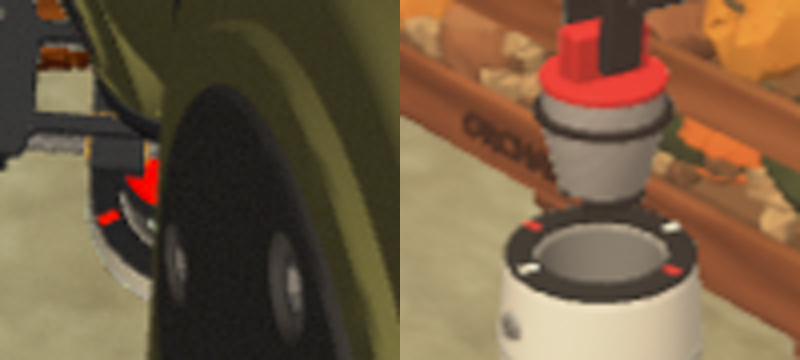

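The side view shows the gripped cup upright and centred over the socket: cup bottom at crop (602,200), mouth at (602,250). The arm hides most of the top view. Lowering.

Emit:
send_rows(targets=[[[0,0,0.05],[0,0,0]],[[0,0,0.1],[0,0,0]],[[0,0,0.13],[0,0,0]],[[0,0,0.15],[0,0,0]],[[0,0,0.17],[0,0,0]],[[0,0,0.19],[0,0,0]],[[0,0,0.19],[0,0,0]]])

```text
clock: 8.38
tool_pos: [0.4782, -0.0104, 0.1476]
eef_rot: [0.035, 0.999, -0.0, -0.0]
contact_force: [-0.7, 0.8, -3.3]
opening: 0.222
finger_force: 44.7
```

```bash
python3 -c "
from h import *
plan((.4785,-.0105,.133,176))"
```

```text
t 8.38 pos [ 0.4782 -0.0104  0.1476] psi 176.02 q7 0.98 tilt [-0.001 -0.   ] F [-0.7  0.8 -3.3] M [-0.01 -0.05 -0.01] op 0.222 ff 44.696358209475875
(0.4785, -0.0105, 0.133, 176) shift [-0.001 -0.     0.049] turn 0.0
```

Emit:
send_rows(targets=[[[0,0,0.01],[0,0,0]],[[0,0,0.02],[0,0,0]],[[0,0,0.03],[0,0,0]],[[0,0,0.035],[0,0,0]],[[0,0,0.035],[0,0,0]]])

```text
clock: 9.0
tool_pos: [0.4784, -0.0104, 0.1373]
eef_rot: [0.035, 0.999, 0.0, -0.0]
contact_force: [-0.2, -0.4, -2.7]
opening: 0.222
finger_force: 44.7
```

Emit:
send_rows(targets=[[[0,0,0.005],[0,0,0]],[[0,0,0.01],[0,0,0]],[[0,0,0.015],[0,0,0]],[[0,0,0.015],[0,0,0]]])

```text
clock: 9.5
tool_pos: [0.4785, -0.0104, 0.1329]
eef_rot: [0.035, 0.999, 0.0, 0.0]
contact_force: [0.4, -0.0, -2.2]
opening: 0.223
finger_force: 44.7
```

```bash
python3 -c "
from h import *
plan((.4785,-.0105,.133,176))"
```

```text
t 9.5 pos [ 0.4785 -0.0104  0.1329] psi 176.02 q7 0.97 tilt [0. 0.] F [ 0.4 -0.  -2.2] M [-0.02  0.02  0.03] op 0.223 ff 44.695817437022924
(0.4785, -0.0105, 0.133, 176) shift [-0. -0. -0.] turn 0.0
```

Emit:
send_rows(targets=[[[0,0,0.003],[0,0,0]],[[0,0,0.005],[0,0,0]],[[0,0,0.005],[0,0,0]]])

```text
clock: 9.88
tool_pos: [0.4788, -0.0102, 0.1325]
eef_rot: [0.035, 0.999, -0.0, 0.001]
contact_force: [-2.5, 1.4, 10.1]
opening: 0.222
finger_force: 44.7
```

Emit:
send_rows(targets=[[[0,0,0.003],[0,0,0]],[[0,0,0.005],[0,0,0]],[[0,0,0.005],[0,0,0]]])

```text
clock: 10.25
tool_pos: [0.4791, -0.01, 0.1322]
eef_rot: [0.035, 0.999, -0.0, 0.002]
contact_force: [-4.2, 1.0, 23.9]
opening: 0.222
finger_force: 44.8
```

Emit:
send_rows(targets=[[[0,0,-0.003],[0,0,0.0]],[[0,0,-0.004],[0,0,0.015]],[[0,0,-0.004],[0,0,0.03]],[[0,0,-0.004],[0,0,0.045]],[[0,0,-0.004],[0,0,0.06]],[[0,0,-0.004],[0,0,0.075]],[[0,0,-0.003],[0,0,0.09]],[[0,0,-0.002],[0,0,0.1]],[[0,0,-0.001],[0,0,0.105]]])

```text
clock: 11.38
tool_pos: [0.4795, -0.0106, 0.1313]
eef_rot: [0.199, 0.98, 0.0, 0.001]
contact_force: [-0.4, -0.6, 9.1]
opening: 0.223
finger_force: 44.8
```

```bash
python3 -c "
from h import *
plan((.4785,-.0105,.133,110.1))"
```

```text
t 11.38 pos [ 0.4795 -0.0106  0.1313] psi 157.1 q7 0.77 tilt [ 0.003 -0.   ] F [-0.4 -0.6  9.1] M [-0.29  0.23  0.11] op 0.223 ff 44.7944837808609
(0.4785, -0.0105, 0.133, 110.1) shift [ 0.003 -0.001 -0.006] turn 0.261
```

Emit:
send_rows(targets=[[[0,0,0.002],[0,0,0.015]],[[0,0,0.004],[0,0,0.03]],[[0,0,0.006],[0,0,0.045]],[[0,0,0.008],[0,0,0.06]],[[0,0,0.01],[0,0,0.075]],[[0,0,0.013],[0,0,0.09]],[[0,0,0.015],[0,0,0.105]],[[0,0,0.017],[0,0,0.12]]])

```text
clock: 12.38
tool_pos: [0.4792, -0.011, 0.1263]
eef_rot: [0.379, 0.925, 0.0, 0.001]
contact_force: [-0.2, -0.9, 11.9]
opening: 0.223
finger_force: 44.8
```

```bash
python3 -c "
from h import *
plan((.4785,-.0105,.133,110.1))"
```

```text
t 12.38 pos [ 0.4792 -0.011   0.1263] psi 135.42 q7 0.55 tilt [ 0.002 -0.001] F [-0.2 -0.9 11.9] M [-0.5   0.29  0.13] op 0.223 ff 44.79616862721741
(0.4785, -0.0105, 0.133, 110.1) shift [ 0.003 -0.001 -0.022] turn 0.141
```

Emit:
send_rows(targets=[[[0,0,0.002],[0,0,0.015]],[[0,0,0.004],[0,0,0.03]],[[0,0,0.006],[0,0,0.045]],[[0,0,0.008],[0,0,0.06]],[[0,0,0.01],[0,0,0.075]],[[0,0,0.012],[0,0,0.09]],[[0,0,0.015],[0,0,0.105]],[[0,0,0.017],[0,0,0.12]],[[0,0,0.018],[0,0,0.13]],[[0,0,0.018],[0,0,0.13]]])

```text
clock: 13.62
tool_pos: [0.4789, -0.0112, 0.1208]
eef_rot: [0.559, 0.829, 0.0, 0.001]
contact_force: [-0.4, -1.8, 10.4]
opening: 0.222
finger_force: 44.8
```

```bash
python3 -c "
from h import *
plan((.4785,-.0105,.133,110.1))"
```

```text
t 13.62 pos [ 0.4789 -0.0112  0.1208] psi 112.05 q7 0.33 tilt [ 0.002 -0.001] F [-0.4 -1.8 10.4] M [-0.58  0.45  0.  ] op 0.222 ff 44.78846736252308
(0.4785, -0.0105, 0.133, 110.1) shift [ 0.003 -0.    -0.041] turn 0.011
```

Emit:
send_rows(targets=[[[0,0,0.001],[0,0,0.008]],[[0,0,0.002],[0,0,0.016]],[[0,0,0.002],[0,0,0.02]],[[0,0,0.002],[0,0,0.02]]])

```text
clock: 14.12
tool_pos: [0.4787, -0.0113, 0.1204]
eef_rot: [0.584, 0.812, -0.0, 0.001]
contact_force: [-1.4, -1.7, 12.8]
opening: 0.219
finger_force: 44.8
```

```bash
python3 -c "
from h import *
plan((.4785,-.0105,.133,110.1))"
```

```text
t 14.12 pos [ 0.4787 -0.0113  0.1204] psi 108.52 q7 0.3 tilt [ 0.001 -0.001] F [-1.4 -1.7 12.8] M [-0.64  0.64  0.23] op 0.219 ff 44.84188380651176
(0.4785, -0.0105, 0.133, 110.1) shift [ 0.003  0.    -0.042] turn -0.009
```

Emit:
send_rows(targets=[[[0,0,0.001],[0,0,0.01]],[[0,0,0.002],[0,0,0.015]],[[0,0,0.002],[0,0,0.015]]])

```text
clock: 14.5
tool_pos: [0.4787, -0.0113, 0.1203]
eef_rot: [0.602, 0.798, 0.0, 0.001]
contact_force: [-1.9, -2.6, 19.4]
opening: 0.225
finger_force: 45.2
```

```bash
python3 -c "
from h import *
plan((.4785,-.0105,.133,110.1))"
```

```text
t 14.5 pos [ 0.4787 -0.0113  0.1203] psi 105.93 q7 0.27 tilt [ 0.002 -0.001] F [-1.9 -2.6 19.4] M [-0.75  0.84  0.65] op 0.225 ff 45.206227730959654
(0.4785, -0.0105, 0.133, 110.1) shift [ 0.002  0.    -0.042] turn -0.023
```

Emit:
send_rows(targets=[[[0,0,-0.003],[0,0,-0.01]],[[0,0,-0.004],[0,0,-0.016]],[[0,0,-0.004],[0,0,-0.016]]])

```text
clock: 14.88
tool_pos: [0.4785, -0.0112, 0.1205]
eef_rot: [0.583, 0.812, -0.0, 0.001]
contact_force: [-0.5, -1.5, 7.1]
opening: 0.221
finger_force: 44.9
```

```bash
python3 -c "
from h import *
plan((.4785,-.0105,.133,110.1))"
```

```text
t 14.88 pos [ 0.4785 -0.0112  0.1205] psi 108.66 q7 0.3 tilt [ 0.001 -0.001] F [-0.5 -1.5  7.1] M [-0.59  0.45  0.07] op 0.221 ff 44.89239684306085
(0.4785, -0.0105, 0.133, 110.1) shift [ 0.002  0.001 -0.042] turn -0.008
```

Now I open the fingers partway, then rise.

Emit:
send_rows(targets=[[[0,0,0],[0,0,0]],[[0,0,0],[0,0,0]],[[0,0,0],[0,0,0]],[[0,0,0],[0,0,0]],[[0,0,0],[0,0,0]]], fingers=0.6)

```text
clock: 15.5
tool_pos: [0.4784, -0.0104, 0.1196]
eef_rot: [0.583, 0.813, 0.0, -0.0]
contact_force: [0.4, -0.2, 0.3]
opening: 0.598
finger_force: 0.0
```

Emit:
send_rows(targets=[[[0,0,-0.04],[0,0,0]],[[0,0,-0.12],[0,0,0]],[[0,0,-0.24],[0,0,0]],[[0,0,-0.38],[0,0,0]],[[0,0,-0.45],[0,0,0]],[[0,0,-0.45],[0,0,0]]])

```text
clock: 16.25
tool_pos: [0.4793, -0.0104, 0.2566]
eef_rot: [0.583, 0.813, 0.001, 0.002]
contact_force: [0.7, -0.2, -0.1]
opening: 0.598
finger_force: 0.0
```

```bash
python3 -c "
from h import *
plan((.43,.22,.27,117))"
```

```text
t 16.25 pos [ 0.4793 -0.0104  0.2566] psi 108.68 q7 0.29 tilt [0.004 0.   ] F [ 0.7 -0.2 -0.1] M [-0.02  0.07  0.02] op 0.598 ff 0.0
(0.43, 0.22, 0.27, 117) shift [ 0.78   0.091 -0.045] turn -0.046
```

Emit:
send_rows(targets=[[[0.12,0.01,-0.02],[0,0,-0.01]],[[0.28,0.03,-0.04],[0,0,-0.02]],[[0.44,0.05,-0.04],[0,0,-0.03]],[[0.6,0.07,-0.04],[0,0,-0.04]],[[0.78,0.09,-0.04],[0,0,-0.045]],[[0.78,0.09,-0.04],[0,0,-0.045]]])

```text
clock: 17.0
tool_pos: [0.4269, 0.2247, 0.2657]
eef_rot: [0.52, 0.854, 0.0, -0.001]
contact_force: [1.2, 0.2, -0.2]
opening: 0.598
finger_force: 0.0
```

```bash
python3 - <<'E'
from h import *
d=snapshot("top"); S=snapshot("side")
a=cv2.resize(d["img"][145:225,243:323],None,fx=5,fy=5,interpolation=cv2.INTER_CUBIC);b=cv2.resize(S["img"][150:250,235:335],None,fx=4,fy=4,interpolation=cv2.INTER_CUBIC)
cv2.imwrite("pics/c5.png",np.hstack([a,b]))
h,s,v=[x.astype(int) for x in cv2.split(cv2.cvtColor(d["img"],cv2.COLOR_BGR2HSV))]
red=((h<6)|(h>174))&(s>180)&(v>90); red[:,:250]=0; red[:,330:]=0
for A,c,m in blobs(red): print(A,c,cv2.minEnclosingCircle(np.argwhere(m)[:,::-1].astype(np.float32)), onz(d,*c,.07)[:2].round(4), onz(d,*c,.096)[:2].round(4))
E
```

```text
914 [283.7 183.8] ((286.0, 182.5), 19.780139923095703) [ 0.4833 -0.0135] [ 0.4781 -0.0135]
13 [262.  193.8] ((262.0, 194.0), 2.2361679077148438) [0.4615 0.0335] [0.4569 0.0322]
```

View pics/c5.png

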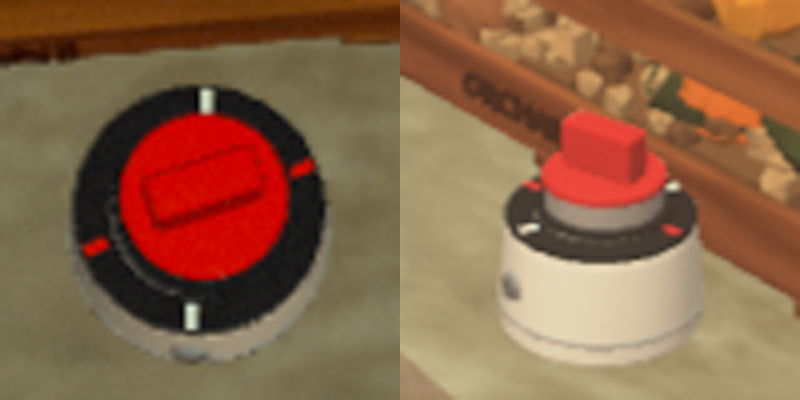

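The cup sits level in the base with its bar in line with the red marks: bar (150,205)–(262,165), marks (95,247) and (302,168) in the crop. The hand is clear. Handing in.

```bash
python3 -c "
from plant import *
print(finish_job())"
```

```text
the job is handed in; nothing more can be done
None
```

The red-lid cup is in the grinder base, twisted clockwise until it bottomed out with its bar in line with the red marks, and released; the blue-lid cup was not touched, and I handed the job in at about 17 s (no verdict was returned).

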